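Ridge pole in the saddles, roof panel held flush on the sloped stage

TASK

The model roof is ready for gluing: first lay the round dowel into the two V saddles of the jig, level and roughly centred, and let go of it. Then take the plywood panel by its rib, tilt it to the jig's sloped stage and press its underside gently but firmly flush onto the middle of the stage face, its long side up the slope. Finish while still gripping the panel and pressing it there, and leave everything else on the bench where it is.

Things in the scene. Friction and masses are not known exactly. Their poses are not given: they have to be found in the camera images.
- dowel_center (a point): round wooden dowel (the ridge pole of the model roof), 220 mm long, 18 mm diameter, about 36 g, lying on the bench. The point is its centre; x runs along its length. It can be taken either way round and can roll.
- saddle_mid (a point): dowel's seat: mid-way between the jig's two V saddles, which are uprights 14 mm thick, 75 mm either side along y, each with a 90 degree V notch open at the top. A dowel lying in both has its axis level, along this y, through this point, 140 mm above the bench. The V is 42 mm wide at its mouth, 9 mm above this point; 54 mm over all; between the saddles is free space. x points away from the stage, z up.
- panel_rib (a point): plywood roof panel, about 60 g, flat on the bench, with a wooden grip rib on its upper side. Panel 90 (x) x 70 (y) x 6 mm; rib 50 (x) x 16 (y) mm, 44 mm tall, to be pinched across y. The point is the rib's centre: 28 mm above the panel's underside, 22 mm above its upper side, 22 mm below the rib's top. z points out of the rib's top. A half turn about z makes no difference.
- face (a point): centre of the upper face of the jig's plywood stage, 120 (x) x 130 (y) mm. x points up the slope, z square out of the face. It slopes down towards the right of the robot (-y), 17 to 36 degrees from level, different each time; that slope is clamped. The face is sprung: it gives straight back, without turning, by up to 14 mm, taking 2.4 N to start and 1.2 N more per mm. It moves with the face.
- jig: the jig's fixed wooden base board, 200 x 190 x 12 mm; the point is the middle of its underside. x points from the stage to the saddles, which are 80 mm along x; the stage hinge is 30 mm along x.
- stage: frame under the stage face; the point is the clamped hinge, at the middle of the face's top edge, 105 mm above the bench and 50 mm level distance short of the dowel's seat; axes as the face's. Posts beside this edge end 5 mm above it.
- platen: the sprung stage face itself, 8 mm thick; the point and axes are the face's
- dowel: the same dowel; the point is on its surface, half-way along
- panel: the same panel; the point is the middle of its flat underside
- glue: bystander: white plastic glue bottle with orange cap, 48 mm across, 130 mm tall; the point is the middle of its underside
- beaker: bystander: clear glass beaker, 72 mm across, 90 mm tall; the point is the middle of its underside
- offcut: bystander: plain plywood offcut, 60 x 45 x 6 mm, no rib; the point is the middle of its underside
- strip: bystander: thin square wooden strip, 120 x 10 x 8 mm; the point is the middle of its underside
- tape: bystander: roll of paper tape lying flat, 90 mm across, 22 mm tall; the point is the middle of its underside
- weight: bystander: brass laboratory weight, 36 mm across, 50 mm tall; the point is the middle of its underside
- driver: bystander: screwdriver lying on the bench, handle towards its -x
Things that resemble listed ones, but are neither listed nor needed, are in the scene too. Of the things shaped like the dowel, the wooden one is meant.

How it is judged:
On the way, in this order (a step that is already met when the one before it is completed fails the run):
1. the dowel lies level in both V saddles, let go (x of dowel_center in the frame of saddle_mid between -0.004 and 0.004 m and y of dowel_center in the frame of saddle_mid between -0.025 and 0.025 m and z of dowel_center in the frame of saddle_mid between -0.004 and 0.004 m and angle between the x axis of dowel_center and the y axis of saddle_mid, either way round below 0.05 rad and angle between dowel_center's own x axis and vertical between 1.5408 and 1.6008 rad and contact force between the fingers and dowel below 0.05 N and contact force between dowel and jig above 0.05 N and linear speed of dowel below 0.02 m/s), for 0.3 s.
2. the gripped panel is pressed flush on the stage face (x of panel_rib in the frame of face between -0.015 and 0.015 m and y of panel_rib in the frame of face between -0.015 and 0.015 m and z of panel_rib in the frame of face between 0.025 and 0.031 m and angle between the z axis of panel_rib and the z axis of face, either way round below 0.035 rad and angle between the x axis of panel_rib and the x axis of face, either way round below 0.12 rad and contact force between panel and platen between 2 and 30 N and contact force between the fingers and panel above 2 N and linear speed of panel below 0.02 m/s), for 0.3 s.
At the end, for the whole second after the job is handed in: Dowel in both saddles, let go: centre within 4 mm (25 mm along), level to 1.7 degrees. Panel gripped (over 2 N), pressed on the stage with 2 to 30 N: plane within 2 degrees, gap under 3 mm, middle within 15 mm each way, long side within 7 degrees of up the slope (all of step 1 and all of step 2); the arm keeps its last pose, push and grip.
It fails at once if the panel is pressed on the stage with more than 45 N (contact force between panel and platen above 45 N).
It fails at once if another thing on the bench is moved over 25 mm (distance of any of glue, beaker, offcut, strip, tape, weight, driver from where it was at the start of the episode above 0.025 m).
It also fails if it takes over 61 s, if anything falls off the work surface, if the arm or the gripper's body presses on something with over 40 N, if the wrist force passes 120 N, or if a joint passes its speed limit or range.

ROBOT

A 7-joint arm with a two-finger parallel gripper is mounted at the origin on the work surface. World frame = base frame: x ahead of the robot, y to its left, z up, the work surface at z = 0. Lengths are in m, angles in rad, forces in N, time in s.
With the tool pointing down it reaches from about 0.4 to 0.9 m from the base axis. Payload 5.5 kg.
Tool frame: the origin (TCP) lies midway between the tips of the shut fingers; the grasp point (between the pads) lies 19 mm behind it; z points along the fingers, y is the direction in which the jaws open and shut (so a half turn about z gives the same grasp; the last joint's range is limited). The gripper opens to 92 mm and grips with 3 to 60 N. Pads are 19 mm wide; open, the fingers measure 130 mm over their backs; the gripper's body (75 mm by 190 mm) begins 47 mm behind the grasp point.
Start: joints at [-0.875, 0.501, -0.427, 1.55, 0.221, 1.138, -0.21], TCP at [0.273, 0.59, 0.227] pointing down, gripper open.
Joint ranges: [-2.88, 2.88], [-0.31, 2.03], [-1.54, 1.56], [0.2, 2.42], [-1.41, 4.55], [0.19, 2.02], [-2.57, 2.57]. Speed limits (rad/s): [2.57, 2.57, 3.14, 3.14, 3.14, 3.14, 3.14].

INTERFACE

Orientations are given as a 3x3 rotation matrix whose columns are the frame's x, y, z axes.
In Python, from plant import monitor, grab_frame, camera_info, finish_job gives the robot as it stands.
- The arm moves only by the shell command python3 -m pendant 'ROWS'. ROWS is JSON, a list of rows, each an object of numbers: "x", "y", "z": the shift along the tool's x, y, z in mm; "rx", "ry", "rz": the turn, a rotation vector about the tool's x, y, z in rad; "hand": the opening, from 0 (shut) to 1 (fully open). A call has 1 to 8 rows; each row shifts and turns the commanded pose from where the row before left it, along the tool's axes as they then stand; what a row does not reach is not made up. A row lasts 1/10 s, in which the tool goes at most 50 mm and 8.59 degrees, less where a joint would pass 70% of its speed; a pose out of reach is approached as far as the arm can. A call with a gripper value outside its range is refused whole. The fingers move at their own pace and stop on an object; the grip force is fixed at half the most. Time passes only in rows, so rows that do not move let the fingers close. It gives the time, the measured TCP pose, the force and the opening at its end, in the units of the state.
- monitor.state(): the state, without advancing time (a new reading comes with each control period).
- grab_frame(name): name is "side" or "top" or "wrist"; returns (picture, depth): 480x640x3 uint8, red, green, blue; 480x640 float32, m along the optical axis (not along the pixel's ray), 0 where there is no reading.
- camera_info(name): a dict with "fx", "fy", "cx", "cy" (pixels), "R" (3x3) and "t" (3): a world point X has camera coordinates R X + t; the wrist camera has in their place "tool_from_camera" (4x4, takes a point from camera to tool coordinates, whose origin is the TCP and whose axes are the flange's). Camera axes: x right, y down, z forward; pixel columns grow to the right and rows downward; lengths in m; the calibration is good to about 2 mm. A picture is of the moment at which its call begins: read the wrist's pose just before it. camera_info takes no time and is no camera call.
- finish_job(): hands the job in, once; it reports no verdict.
The state is a dict: "time": time; "qpos": joint angles; "qd": joint speeds; "tau": joint torques, N m; "position": TCP position; "tool_rot": TCP orientation; "wrist_force": force on the tool from outside, world axes, zero at the start; "wrist_torque": the same for the moment, N m; "finger_gap": finger opening in m.
Only numpy, scipy, OpenCV 4.12 (cv2) and the standard library are available. Lean on these libraries where they do the work, as an engineer would, in place of code of your own. Each camera call takes 0.05 s, during which the arm holds its last target. There are 200 camera calls.

## Working session

There is one attempt and no reset: what is moved stays moved. The work goes in short steps, Python scripts to look and compute and a shell command to move; the robot and the scene stay as the last step left them, time stands still between calls to the robot, and variables do not carry over. Pictures are saved under pics/ and viewed, about 8 in all and at most 12, crops included, and the job is handed in when it is done.

```bash
ls; mkdir -p pics; cat > h.py <<'E'
import numpy as np, cv2
from plant import monitor, grab_frame, camera_info
def cloud(name):
    s=monitor.state(); im,d=grab_frame(name); c=camera_info(name)
    v,u=np.mgrid[0:480,0:640]; P=np.stack([(u-c['cx'])/c['fx']*d,(v-c['cy'])/c['fy']*d,d],-1)
    if name=='wrist':
        T=np.array(c['tool_from_camera']); P=P@T[:3,:3].T+T[:3,3]
        W=P@np.array(s['tool_rot']).T+np.array(s['position'])
    else: W=(P-np.array(c['t']))@np.array(c['R'])
    W[d==0]=np.nan
    return im,W
E
python3 - <<'E'
from h import *
s=monitor.state(); print({k:np.round(v,3) for k,v in s.items()})
for n in ['top','side']:
    im,W=cloud(n); np.savez('f_'+n,im=im,W=W); cv2.imwrite(f'pics/{n}0.png',im[...,::-1])
    c=camera_info(n); print(n,-np.array(c['R']).T@c['t'],np.round(c['R'],2).tolist(),c['fx'])
E
```

```text
pics
{'time': np.float64(0.0), 'qpos': array([-0.875,  0.502, -0.427,  1.551,  0.221,  1.138, -0.21 ]), 'qd': array([-0.001,  0.002,  0.002, -0.001,  0.001,  0.002, -0.001]), 'tau': array([ 0.0000e+00, -5.6657e+01, -5.8160e+00, -2.7911e+01, -6.9000e-02,
        3.1000e-02,  0.0000e+00]), 'position': array([0.272, 0.589, 0.226]), 'tool_rot': array([[-0.908,  0.419, -0.001],
       [ 0.419,  0.908, -0.002],
       [ 0.   , -0.002, -1.   ]]), 'wrist_force': array([-0.046,  0.436,  0.232]), 'wrist_torque': array([ 0.028, -0.082, -0.01 ]), 'finger_gap': np.float64(0.092)}
top [0.2918868  0.00871813 1.5425589 ] [[-0.02, -1.0, -0.0], [-0.99, 0.02, -0.12], [0.12, 0.0, -0.99]] 613.6498807250542
side [-0.06348477 -0.90448962  0.75528419] [[0.86, -0.51, -0.01], [-0.27, -0.44, -0.85], [0.43, 0.73, -0.52]] 456.93168006749806
```

View pics/top0.png

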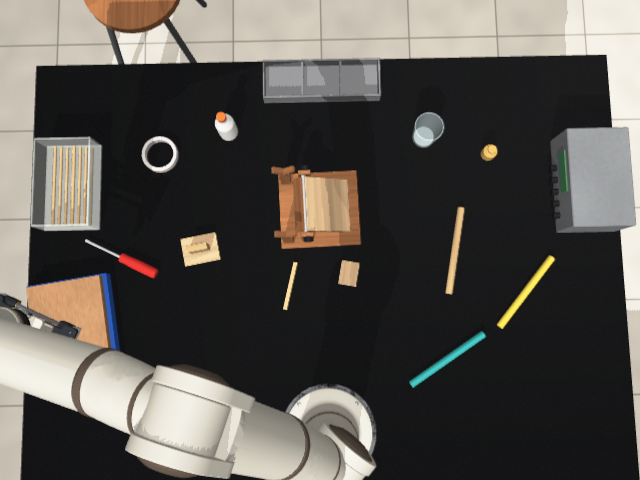

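View pics/side0.png

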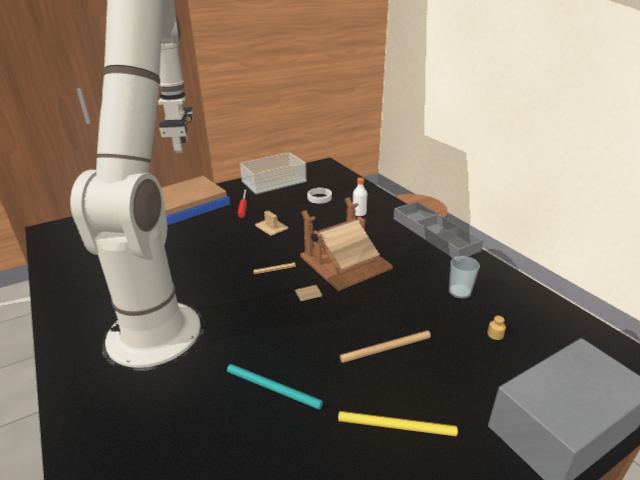

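The dowel candidates in the top view are wood at (455,250), teal at (447,360), yellow at (526,292), the thin strip at (290,286) and the slats in the crate at (70,185). I choose the wooden one at (455,250). For the panel, the ribbed plate at (200,249) is the one I want; the offcut at (349,273) has no rib. The jig is at (320,208), with its saddles on the left at (285,172) and (285,237). Next I measure.

```bash
cat > m.py <<'E'
from h import *
f=np.load('f_top.npz'); im,W=f['im'],f['W']
def box(u0,v0,u1,v1,lo,hi):
    w=W[v0:v1,u0:u1].reshape(-1,3); c=im[v0:v1,u0:u1].reshape(-1,3).astype(int)
    m=(w[:,2]>lo)&(w[:,2]<hi)&(c.max(1)>70); return w[m]
def rect(p):
    return cv2.minAreaRect((p[:,:2]*1000).astype(np.float32))
bg=W[380:400,200:260].reshape(-1,3); print('bench z',np.nanmedian(W[300:330,150:280,2]))
p=box(438,200,470,300,0.006,0.05); print('dowel',len(p),rect(p),np.percentile(p[:,2],[5,50,95]))
p=box(175,228,225,270,0.0,0.02); print('panel',len(p),rect(p),np.median(p[:,2]))
p=box(175,228,225,270,0.035,0.07); print('rib',len(p),rect(p),np.median(p[:,2]))
p=box(272,160,366,252,0.005,0.02); print('base',len(p),rect(p),np.median(p[:,2]))
p=box(304,178,350,230,0.025,0.12); 
def plane(p):
    for _ in range(4):
        c=p.mean(0); n=np.linalg.svd(p-c,full_matrices=0)[2][2]; n*=np.sign(n[2]); r=(p-c)@n; p=p[abs(r)<max(.003,2*r.std())]
    return c,n,p,r.std()
c,n,q,s=plane(p); print('face',len(p),len(q),c,n,np.degrees(np.arccos(n[2])),s,'z range',q[:,2].min(),q[:,2].max())
print(rect(q))
p=box(270,160,310,245,0.115,0.2);print('saddle tops',len(p))
for h in (0,1):
    q=p[(p[:,0]>np.median(p[:,0]))==h]; print(rect(q),q[:,2].max(),q.mean(0))
E
python3 m.py
python3 - <<'E'
import numpy as np,cv2
im=np.load('f_top.npz')['im']
a=cv2.resize(im[155:260,265:370],(500,500),interpolation=2); b=cv2.resize(im[200:300,405:505],(300,300)); c=cv2.resize(im[225:275,170:230],(300,200))
o=np.zeros((500,800,3),np.uint8); o[:,:500]=a; o[:300,500:]=b; o[300:,500:]=c
cv2.imwrite('pics/crop.png',o[...,::-1])
E
```

```text
bench z 7.603332023668582e-05
dowel 627 ((439.93511962890625, -327.80938720703125), (20.565696716308594, 220.44175720214844), 79.26659393310547) [0.00881807 0.01621502 0.02265499]
panel 813 ((456.7414855957031, 312.1278076171875), (73.10749053955078, 92.3289566040039), 9.851250648498535) 0.00598077150047487
rib 154 ((455.4510192871094, 311.71240234375), (16.86322593688965, 49.961246490478516), 9.856449127197266) 0.04971963805229389
base 2431 ((552.0401611328125, 15.738273620605469), (194.0288848876953, 210.7806854248047), 1.6255131959915161) 0.012135803225831854
face 2285 2050 [ 0.55150599 -0.00716564  0.07752843] [ 0.01369712 -0.49786358  0.86714719] 29.871202415413652 0.00224296783511508 z range 0.041451679564491827 0.11272848725280005
((552.9589233398438, -7.324821472167969), (127.87466430664062, 110.85761260986328), 1.8802214860916138)
saddle tops 332
((540.1568603515625, 83.66680908203125), (150.2711944580078, 62.33402633666992), 0.1444370299577713) 0.15156406040507453 [0.4756525  0.08834027 0.13852312]
((623.8101806640625, 78.53945922851562), (16.509984970092773, 83.38987731933594), 4.959123134613037) 0.15204925818872972 [0.62226986 0.09154553 0.13674683]
```

View pics/crop.png

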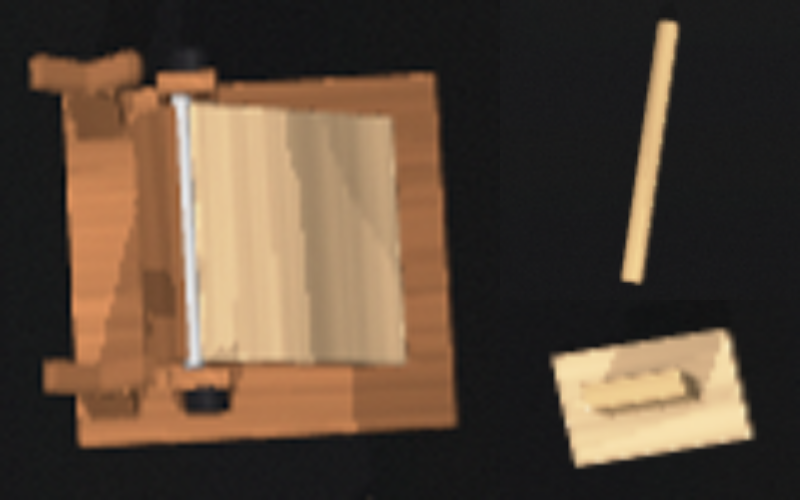

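The crop confirms the wooden dowel, the ribbed panel, and the saddles on the jig's left edge. Next I work out the move to a viewing pose above the jig.

```bash
cat >> h.py <<'E'
from scipy.spatial.transform import Rotation as Ro
def delta(target,R=None):
    s=monitor.state(); p=np.array(s['position']); T=np.array(s['tool_rot'])
    print('t',round(s['time'],2),'pos',p.round(4),'F',np.round(s['wrist_force'],2),'gap',round(float(s['finger_gap']),4),'q',np.round(s['qpos'],2))
    print('shift mm',((np.array(target)-p)@T*1000).round(1))
    if R is not None: print('rotvec',Ro.from_matrix(T.T@R).as_rotvec().round(4))
def Rz(yaw): # tool down, tool y at angle yaw (deg)
    a=np.radians(yaw); y=np.array([np.cos(a),np.sin(a),0]); z=np.array([0,0,-1.]); return np.stack([np.cross(y,z),y,z],1)
E
python3 - <<'E'
from h import *
c=camera_info('wrist'); print(np.round(c['tool_from_camera'],3),c['fx'])
delta([.5,.09,.40],Rz(79.3)); delta([.4399,-.3278,.1],Rz(79.3))
E
```

```text
[[-0.001 -0.957 -0.289  0.079]
 [ 1.    -0.001 -0.001 -0.   ]
 [ 0.001 -0.289  0.957 -0.159]
 [ 0.     0.     0.     1.   ]] 397.4947153204765
t 0.1 pos [0.2724 0.5895 0.2258] F [-0.87 -0.68  0.3 ] gap 0.0921 q [-0.87  0.5  -0.43  1.55  0.22  1.14 -0.21]
shift mm [-416.1 -358.3 -173.6]
rotvec [-0.0017 -0.0003 -0.2461]
t 0.1 pos [0.2724 0.5895 0.2258] F [-0.87 -0.68  0.3 ] gap 0.0921 q [-0.87  0.5  -0.43  1.55  0.22  1.14 -0.21]
shift mm [-536.8 -762.2  127.1]
rotvec [-0.0017 -0.0003 -0.2461]
```

```bash
python3 -m pendant '[{"z":-45},{"z":-45},{"z":-45},{"x":-20,"y":-18,"z":-39},{"x":-34,"y":-31},{"x":-34,"y":-31},{"x":-34,"y":-31},{"x":-34,"y":-31}]' | tail -c 400; python3 -m pendant '[{"x":-34,"y":-31},{"x":-34,"y":-31},{"x":-34,"y":-31},{"x":-34,"y":-31},{"x":-34,"y":-31},{"x":-34,"y":-31},{"x":-34,"y":-31},{"x":-34,"y":-31}]' | tail -c 400
python3 -m pendant '[{"rz":-0.12},{"rz":-0.126},{},{}]' | tail -c 400
python3 - <<'E'
from h import *
im,W=cloud('wrist'); np.savez('f_w1',im=im,W=W); cv2.imwrite('pics/w1.png',im[...,::-1])
delta([.5,.05,.40],Rz(79.3))
E
```

```text
t 0.15 pos [0.2724 0.5896 0.2259] F [ 0.   -0.13 -1.08] gap 0.0915 q [-0.87  0.5  -0.43  1.55  0.22  1.14 -0.21]
shift mm [-432.9 -394.6 -173.5]
rotvec [-0.0015 -0.0003 -0.246 ]$[0]: bad value
$[0]: bad value
$[0]: bad value
```

View pics/w1.png

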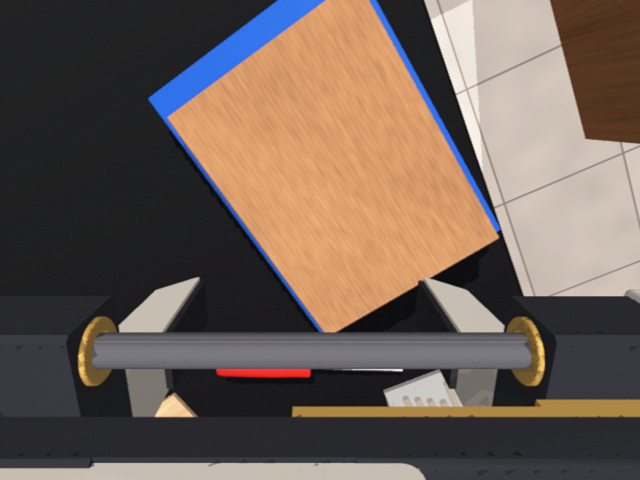

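The wrist view shows a board and crate on the bench, with the gripper across rows 300–470. It is the old pose, because the rows were refused. I test the row format.

```bash
python3 -m pendant '[{"x":0,"y":0,"z":-45,"rx":0,"ry":0,"rz":0,"hand":1},{"z":-45,"hand":1},{"x":0,"y":0,"z":-45}]'; python3 -m pendant '[{"x":0,"y":0,"z":-45,"rx":0,"ry":0,"rz":0,"hand":1}]'
```

```text
time: 0.25
position: [0.2714, 0.5856, 0.2648]
tool_rot: [[-0.908, 0.419, -0.006], [0.419, 0.908, -0.013], [-0.0, -0.014, -1.0]]
wrist_force: [-0.2, -0.6, -0.4]
finger_gap: 0.0918$[1]: bad value
```

```bash
python3 -m pendant '[{"x":-33,"y":-30,"z":-17,"rx":0,"ry":0,"rz":0,"hand":1},{"x":-33,"y":-30,"z":-17,"rx":0,"ry":0,"rz":0,"hand":1},{"x":-33,"y":-30,"z":-17,"rx":0,"ry":0,"rz":0,"hand":1},{"x":-33,"y":-30,"z":-17,"rx":0,"ry":0,"rz":0,"hand":1},{"x":-33,"y":-30,"z":-17,"rx":0,"ry":0,"rz":0,"hand":1},{"x":-33,"y":-30,"z":-17,"rx":0,"ry":0,"rz":0,"hand":1},{"x":-33,"y":-30,"z":-17,"rx":0,"ry":0,"rz":0,"hand":1},{"x":-33,"y":-30,"z":-17,"rx":0,"ry":0,"rz":0,"hand":1}]';python3 -m pendant '[{"x":-34,"y":-30,"z":0,"rx":0,"ry":0,"rz":0,"hand":1},{"x":-34,"y":-30,"z":0,"rx":0,"ry":0,"rz":0,"hand":1},{"x":-34,"y":-30,"z":0,"rx":0,"ry":0,"rz":0,"hand":1},{"x":-34,"y":-30,"z":0,"rx":0,"ry":0,"rz":0,"hand":1},{"x":-33,"y":-30,"z":0,"rx":0,"ry":0,"rz":0,"hand":1},{"x":0,"y":0,"z":0,"rx":0,"ry":0,"rz":-0.123,"hand":1},{"x":0,"y":0,"z":0,"rx":0,"ry":0,"rz":-0.123,"hand":1},{"x":0,"y":0,"z":0,"rx":0,"ry":0,"rz":0,"hand":1}]'
python3 - <<'E'
from h import *
im,W=cloud('wrist'); np.savez('f_w1',im=im,W=W); cv2.imwrite('pics/w2.png',im[...,::-1])
delta([.5,.05,.40],Rz(79.3))
E
```

```text
time: 1.05
position: [0.4118, 0.2595, 0.4084]
tool_rot: [[-0.908, 0.419, 0.0], [0.419, 0.908, 0.0], [-0.0, 0.0, -1.0]]
wrist_force: [1.7, -1.2, 0.7]
finger_gap: 0.092
time: 1.85
position: [0.502, 0.0541, 0.4073]
tool_rot: [[-0.983, 0.185, -0.001], [0.185, 0.983, 0.0], [0.001, -0.0, -1.0]]
wrist_force: [0.3, 0.3, 0.4]
finger_gap: 0.0918
t 1.9 pos [0.5019 0.0544 0.4074] F [-1.07 -0.67  0.2 ] gap 0.0919 q [-0.09  0.08 -0.07  1.66  0.01  1.4   1.21]
shift mm [ 1.1 -4.7  7.4]
rotvec [-0.0001 -0.0006 -0.0027]
```

View pics/w2.png

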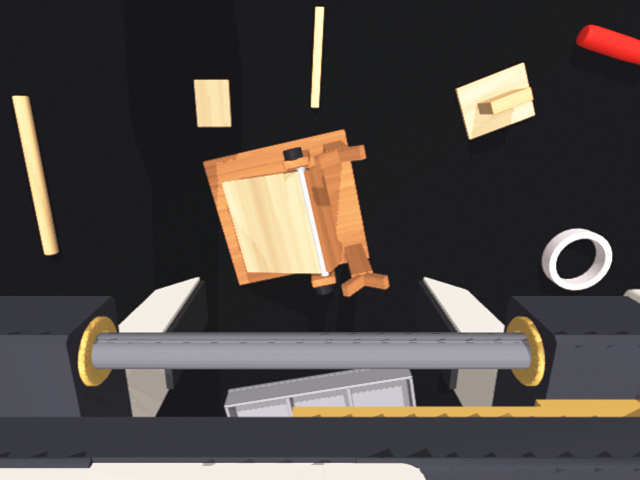

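The wrist view has everything in frame: saddles at (350,153) and (365,283), the face centre near (272,225), the wooden dowel at (35,175) and the ribbed panel at (497,100). I measure all of it from this frame.

```bash
cat > m2.py <<'E'
from h import *
f=np.load('f_w1.npz'); im,W=f['im'],f['W']
def box(u0,v0,u1,v1,lo,hi):
    w=W[v0:v1,u0:u1].reshape(-1,3); c=im[v0:v1,u0:u1].reshape(-1,3).astype(int)
    m=(w[:,2]>lo)&(w[:,2]<hi)&(c.max(1)>70); return w[m]
rect=lambda p: [np.round(v,1) for v in cv2.minAreaRect((p[:,:2]*1000).astype(np.float32))]
print('bench',np.nanmedian(W[20:60,20:150,2]))
p=box(5,85,70,265,.006,.05); print('dowel',len(p),rect(p),np.percentile(p[:,2],[50,98]))
p=box(450,55,545,145,.003,.02); print('panel',len(p),rect(p),np.median(p[:,2]))
p=box(450,55,545,145,.04,.07); print('rib',len(p),rect(p),np.median(p[:,2]))
p=box(195,125,390,295,.009,.015); print('base',len(p),rect(p))
m=np.zeros((480,640),np.uint8); cv2.fillPoly(m,[np.array([[232,188],[294,178],[312,262],[246,266]])],1)
q=W[m>0]; q=q[np.isfinite(q[:,2])]
for _ in range(5):
    c=q.mean(0); n=np.linalg.svd(q-c,full_matrices=0)[2][2]; n*=np.sign(n[2]); r=(q-c)@n; q=q[abs(r)<max(.002,2*r.std())]
print('plane',len(q),c,n,np.degrees(np.arccos(n[2])),r.std(),'yaw jigx',np.degrees(np.arctan2(-n[1],-n[0])))
# whole face
w=W[160:285,215:335].reshape(-1,3); col=im[160:285,215:335].reshape(-1,3)
k=(abs((w-c)@n)<.004)&(w[:,2]>.03); w=w[k]
jx=-np.array([n[0],n[1],0]);jx/=np.linalg.norm(jx); ux=jx*n[2]+np.array([0,0,1])*np.hypot(n[0],n[1]); uy=np.cross(n,ux)
a=(w-c)@ux; b=(w-c)@uy
for v in (a,b): h,e=np.histogram(v*1000,bins=np.arange(-90,91,4)); print(dict(zip(e[:-1].astype(int),h)))
for nm,bx in (('A',(325,135,380,170)),('B',(330,250,395,300))):
    p=box(*bx,.143,.165); print('saddle',nm,len(p),rect(p),p[:,2].max(),p.mean(0))
    jy=np.cross([0,0,1],jx); P=p@np.stack([jx,jy],1)*1000; print('  jx range',P[:,0].min(),P[:,0].max(),'jy',P[:,1].min(),P[:,1].max())
    for zl in (.143,.146,.149):
        s=P[(p[:,2]>zl)&(p[:,2]<zl+.003)][:,0]; print('   ',zl,len(s),np.sort(s).round(0)[::max(1,len(s)//14)])
print('jx',jx)
E
python3 m2.py
```

```text
bench 0.0007969982766362627
dowel 2421 [array([ 438.5, -326.7]), array([ 18.8, 219.6]), np.float64(79.4)] [0.01672437 0.01994333]
panel 2982 [array([455.7, 312.4]), array([72.4, 91. ]), np.float64(10.4)] 0.006428203984203101
rib 627 [array([454.6, 312.2]), array([16.4, 50.4]), np.float64(10.5)] 0.050154177730382055
base 6711 [array([549.6,  10.5]), array([189.8, 200.2]), np.float64(1.9)]
plane 5385 [ 0.54727053 -0.00720505  0.07818111] [ 0.01677225 -0.49680855  0.86769808] 29.807766417017618 0.0006738147250103606 yaw jigx 91.933569921365
{np.int64(-90): np.int64(0), np.int64(-86): np.int64(0), np.int64(-82): np.int64(0), np.int64(-78): np.int64(0), np.int64(-74): np.int64(0), np.int64(-70): np.int64(0), np.int64(-66): np.int64(112), np.int64(-62): np.int64(196), np.int64(-58): np.int64(215), np.int64(-54): np.int64(196), np.int64(-50): np.int64(210), np.int64(-46): np.int64(211), np.int64(-42): np.int64(221), np.int64(-38): np.int64(213), np.int64(-34): np.int64(227), np.int64(-30): np.int64(211), np.int64(-26): np.int64(238), np.int64(-22): np.int64(218), np.int64(-18): np.int64(227
[... 2268 characters left out ...]
485
    0.143 88 [57. 86. 88. 88. 89. 89. 90. 90. 91. 92. 97. 97. 98. 98. 99.]
    0.146 66 [89. 91. 91. 92. 92. 92. 92. 93. 93. 94. 94. 95. 95. 95. 96. 96. 97.]
    0.149 12 [93. 93. 93. 93. 93. 94. 94. 94. 94. 94. 94. 95.]
saddle B 254 [array([622.1,  93.4]), array([15.9, 53.4]), np.float64(2.4)] 0.1499819337137453 [0.62140139 0.09329191 0.14598016]
  jx range 45.70923810800678 99.06168250345472 jy -632.998559153562 -617.1151455422608
    0.143 131 [46. 47. 48. 50. 54. 55. 56. 58. 88. 89. 90. 91. 96. 98. 99.]
    0.146 111 [47. 49. 50. 50. 51. 52. 53. 54. 54. 91. 92. 93. 93. 94. 95. 96.]
    0.149 12 [51. 51. 51. 51. 52. 92. 93. 93. 93. 94. 94. 94.]
jx [-0.03374076  0.99943062 -0.        ]
```

Wrist, top-view and stated sizes agree: saddles 54 mm wide, base 190x200, dowel 220x19, panel 91x72, rib top about 50 mm. The seat is about (.547,.091,.140), the face centre about (.550,-.012,.0755), and the slope 29.8°.

```bash
python3 -c "
from h import *
delta([.4385,-.3267,.10],Rz(79.4))"
```

```text
t 1.9 pos [0.5019 0.0544 0.4074] F [-1.07 -0.67  0.2 ] gap 0.0919 q [-0.09  0.08 -0.07  1.66  0.01  1.4   1.21]
shift mm [  -9.7 -386.2  307.5]
rotvec [-0.0001 -0.0006 -0.0045]
```

```bash
python3 -m pendant '[{"x":-1,"y":-35,"z":28,"rx":0,"ry":0,"rz":0,"hand":1},{"x":-1,"y":-35,"z":28,"rx":0,"ry":0,"rz":0,"hand":1},{"x":-1,"y":-35,"z":28,"rx":0,"ry":0,"rz":0,"hand":1},{"x":-1,"y":-35,"z":28,"rx":0,"ry":0,"rz":0,"hand":1},{"x":-1,"y":-35,"z":28,"rx":0,"ry":0,"rz":0,"hand":1},{"x":-1,"y":-35,"z":28,"rx":0,"ry":0,"rz":0,"hand":1},{"x":-1,"y":-35,"z":28,"rx":0,"ry":0,"rz":0,"hand":1},{"x":-1,"y":-35,"z":28,"rx":0,"ry":0,"rz":0,"hand":1}]' >/dev/null;python3 -m pendant '[{"x":-1,"y":-35,"z":28,"rx":0,"ry":0,"rz":0,"hand":1},{"x":-1,"y":-35,"z":28,"rx":0,"ry":0,"rz":0,"hand":1},{"x":0,"y":-36,"z":27,"rx":0,"ry":0,"rz":0,"hand":1},{"x":0,"y":0,"z":0,"rx":0,"ry":0,"rz":0,"hand":1},{"x":0,"y":0,"z":0,"rx":0,"ry":0,"rz":0,"hand":1}]'
python3 - <<'E'
from h import *
im,W=cloud('wrist')
w=W.reshape(-1,3); c=im.reshape(-1,3).astype(int)
m=(w[:,2]>.006)&(w[:,2]<.03)&(c[:,0]>110)&(c[:,0]>c[:,2]+25)&(abs(w[:,0]-.44)<.13)&(abs(w[:,1]+.327)<.06)
r=cv2.minAreaRect((w[m][:,:2]*1000).astype(np.float32)); print(m.sum(),r)
delta([.4385,-.3267,.003],Rz(79.4))
E
```

```text
time: 3.2
position: [0.4394, -0.3267, 0.0997]
tool_rot: [[-0.982, 0.19, -0.002], [0.19, 0.982, 0.001], [0.002, 0.001, -1.0]]
wrist_force: [0.1, 0.2, -0.6]
finger_gap: 0.0918
8037 ((438.9447021484375, -326.759033203125), (17.53638458251953, 220.05299377441406), 79.31309509277344)
t 3.25 pos [ 0.4407 -0.3258  0.1007] F [-0.21  0.32 -0.53] gap 0.0917 q [ 0.45  0.45  0.18  1.93 -0.11  0.77  2.07]
shift mm [ 1.9 -1.4 97.7]
rotvec [ 0.0008 -0.0003 -0.003 ]
```

```bash
python3 -m pendant '[{"x":1,"y":-1,"z":35,"rx":0,"ry":0,"rz":0,"hand":1},{"x":0,"y":0,"z":35,"rx":0,"ry":0,"rz":0,"hand":1},{"x":0,"y":0,"z":20,"rx":0,"ry":0,"rz":0,"hand":1},{"x":0,"y":0,"z":7,"rx":0,"ry":0,"rz":0,"hand":1},{"x":0,"y":0,"z":0,"rx":0,"ry":0,"rz":0,"hand":1},{"x":0,"y":0,"z":0,"rx":0,"ry":0,"rz":0,"hand":0},{"x":0,"y":0,"z":0,"rx":0,"ry":0,"rz":0,"hand":0},{"x":0,"y":0,"z":0,"rx":0,"ry":0,"rz":0,"hand":0}]';python3 -m pendant '[{"x":0,"y":0,"z":0,"rx":0,"ry":0,"rz":0,"hand":0},{"x":0,"y":0,"z":0,"rx":0,"ry":0,"rz":0,"hand":0},{"x":0,"y":0,"z":0,"rx":0,"ry":0,"rz":0,"hand":0}]'
```

```text
time: 4.05
position: [0.44, -0.328, 0.005]
tool_rot: [[-0.983, 0.186, 0.002], [0.186, 0.983, -0.001], [-0.002, -0.001, -1.0]]
wrist_force: [0.2, -0.7, -0.4]
finger_gap: 0.0725
time: 4.35
position: [0.4391, -0.3276, 0.0038]
tool_rot: [[-0.983, 0.186, 0.0], [0.186, 0.983, -0.0], [-0.0, -0.0, -1.0]]
wrist_force: [0.3, 0.5, 0.3]
finger_gap: 0.0485
```

```bash
python3 -m pendant '[{"x":0,"y":0,"z":0,"rx":0,"ry":0,"rz":0,"hand":0},{"x":0,"y":0,"z":0,"rx":0,"ry":0,"rz":0,"hand":0},{"x":0,"y":0,"z":0,"rx":0,"ry":0,"rz":0,"hand":0},{"x":0,"y":0,"z":0,"rx":0,"ry":0,"rz":0,"hand":0},{"x":0,"y":0,"z":0,"rx":0,"ry":0,"rz":0,"hand":0},{"x":0,"y":0,"z":0,"rx":0,"ry":0,"rz":0,"hand":0}]';python3 -m pendant '[{"x":0,"y":0,"z":-20,"rx":0,"ry":0,"rz":0,"hand":0},{"x":0,"y":0,"z":-40,"rx":0,"ry":0,"rz":0,"hand":0},{"x":0,"y":0,"z":-45,"rx":0,"ry":0,"rz":0,"hand":0},{"x":0,"y":0,"z":-45,"rx":0,"ry":0,"rz":0,"hand":0},{"x":0,"y":0,"z":-45,"rx":0,"ry":0,"rz":0,"hand":0},{"x":0,"y":0,"z":-30,"rx":0,"ry":0,"rz":0,"hand":0},{"x":0,"y":0,"z":0,"rx":0,"ry":0,"rz":0,"hand":0}]'
python3 -c "
from h import *
delta([.5471,.0909,.23],Rz(91.9))"
```

```text
time: 4.95
position: [0.439, -0.3275, 0.0036]
tool_rot: [[-0.983, 0.186, -0.0], [0.186, 0.983, 0.0], [0.0, 0.0, -1.0]]
wrist_force: [0.3, 0.5, -1.0]
finger_gap: 0.0173
time: 5.65
position: [0.4417, -0.3295, 0.234]
tool_rot: [[-0.983, 0.186, 0.008], [0.186, 0.983, -0.005], [-0.009, -0.003, -1.0]]
wrist_force: [0.5, 0.2, -0.5]
finger_gap: 0.0171
t 5.65 pos [ 0.4417 -0.3295  0.234 ] F [ 0.47  0.19 -0.51] gap 0.0171 q [ 0.42  0.28  0.21  1.82 -0.07  1.04  2.04]
shift mm [-25.4 432.7   2.8]
rotvec [-0.0043  0.0086 -0.2201]
```

```bash
python3 -m pendant '[{"x":-3,"y":48,"z":0,"rx":0,"ry":0,"rz":0,"hand":0},{"x":-3,"y":48,"z":0,"rx":0,"ry":0,"rz":0,"hand":0},{"x":-3,"y":48,"z":0,"rx":0,"ry":0,"rz":0,"hand":0},{"x":-3,"y":48,"z":0,"rx":0,"ry":0,"rz":0,"hand":0},{"x":-3,"y":48,"z":0,"rx":0,"ry":0,"rz":0,"hand":0},{"x":-3,"y":48,"z":0,"rx":0,"ry":0,"rz":0,"hand":0},{"x":-3,"y":48,"z":0,"rx":0,"ry":0,"rz":0,"hand":0},{"x":-3,"y":48,"z":0,"rx":0,"ry":0,"rz":0,"hand":0}]'>/dev/null;python3 -m pendant '[{"x":-2,"y":48,"z":0,"rx":0,"ry":0,"rz":0,"hand":0},{"x":0,"y":0,"z":0,"rx":0,"ry":0,"rz":-0.11,"hand":0},{"x":0,"y":0,"z":0,"rx":0,"ry":0,"rz":-0.11,"hand":0},{"x":0,"y":0,"z":0,"rx":0,"ry":0,"rz":0,"hand":0},{"x":0,"y":0,"z":0,"rx":0,"ry":0,"rz":0,"hand":0}]'
python3 - <<'E'
from h import *
im,W=cloud('wrist'); np.savez('f_w3',im=im,W=W); cv2.imwrite('pics/w3.png',im[...,::-1])
delta([.5471,.0909,.1346],Rz(91.9))
E
```

```text
time: 6.95
position: [0.5443, 0.0917, 0.2279]
tool_rot: [[-1.0, -0.03, -0.001], [-0.03, 1.0, -0.0], [0.001, -0.0, -1.0]]
wrist_force: [0.2, -0.1, -0.7]
finger_gap: 0.017
t 7.0 pos [0.5444 0.0916 0.2281] F [-0.19 -1.03 -0.25] gap 0.0172 q [-0.15  0.3  -0.08  1.81  0.03  1.04  1.36]
shift mm [-2.7 -0.8 93.5]
rotvec [-0.0001 -0.0011 -0.0034]
```

View pics/w3.png

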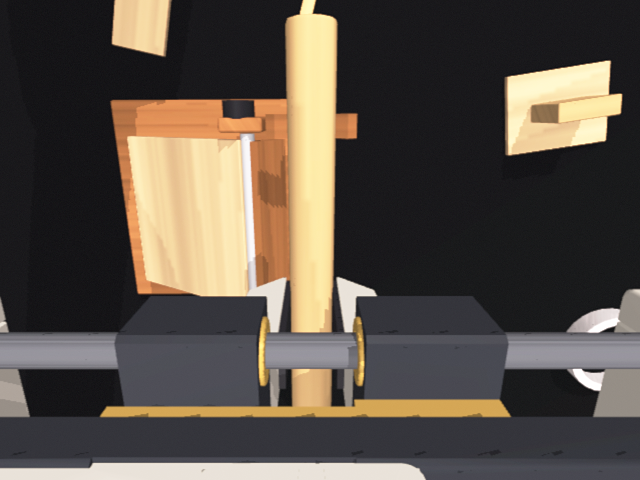

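The dowel is held straight between the pads (column ~311, near end at row 18), the near saddle shows behind it at (345,125), and the panel is at (555,110). I check its axis.

```bash
python3 - <<'E'
from h import *
f=np.load('f_w3.npz'); W=f['W']
for v in range(30,281,50):
    p=W[v,280:345]; p=p[(p[:,2]>.2)]; print(v,len(p),p.mean(0).round(4),'top',np.percentile(p[:,2],90).round(4),'y edges',p[:,1].min().round(4),p[:,1].max().round(4))
p=W[110:140,335:362].reshape(-1,3); p=p[p[:,2]>.12]; print('saddle A part',p.min(0),p.max(0))
p=W[8:30,280:345].reshape(-1,3); p=p[p[:,2]>.2]; print('end',p.min(0))
E
```

```text
30 52 [0.4391 0.0882 0.241 ] top 0.2429 y edges 0.0794 0.097
80 50 [0.4546 0.0887 0.241 ] top 0.2429 y edges 0.0799 0.0973
130 48 [0.4712 0.0892 0.241 ] top 0.2431 y edges 0.0805 0.0978
180 46 [0.489  0.0897 0.2409] top 0.2428 y edges 0.0811 0.0982
230 44 [0.508  0.0902 0.2411] top 0.243 y edges 0.0818 0.0987
280 58 [0.5298 0.0917 0.2384] top 0.243 y edges 0.078 0.1051
saddle A part [0.46490944 0.10311305 0.1408206 ] [0.47859194 0.11563558 0.15033178]
end [0.43410134 0.07935701 0.23442298]
```

```bash
python3 -m pendant '[{"x":0,"y":-0.7,"z":35,"rx":0,"ry":0,"rz":-0.003,"hand":0},{"x":0,"y":0,"z":30,"rx":0,"ry":0,"rz":0,"hand":0},{"x":0,"y":0,"z":15,"rx":0,"ry":0,"rz":0,"hand":0},{"x":0,"y":0,"z":8,"rx":0,"ry":0,"rz":0,"hand":0},{"x":0,"y":0,"z":3,"rx":0,"ry":0,"rz":0,"hand":0},{"x":0,"y":0,"z":2,"rx":0,"ry":0,"rz":0,"hand":0},{"x":0,"y":0,"z":0,"rx":0,"ry":0,"rz":0,"hand":0},{"x":0,"y":0,"z":0,"rx":0,"ry":0,"rz":0,"hand":0}]'
```

```text
time: 7.8
position: [0.5455, 0.0916, 0.1366]
tool_rot: [[-0.999, -0.036, 0.002], [-0.036, 0.999, 0.0], [-0.002, 0.0, -1.0]]
wrist_force: [0.4, -0.4, 0.7]
finger_gap: 0.0171
```

```bash
python3 -m pendant '[{"x":0,"y":0,"z":1,"rx":0,"ry":0,"rz":0,"hand":0},{"x":0,"y":0,"z":1,"rx":0,"ry":0,"rz":0,"hand":0},{"x":0,"y":0,"z":0,"rx":0,"ry":0,"rz":0,"hand":0}]'; python3 -c "
from h import *
for i in range(2):
  im,W=cloud('wrist'); p=W[100:270,290:330].reshape(-1,3); p=p[p[:,2]>.12]; print(np.percentile(p[:,2],90)); delta([.547,.0909,.1337])"
```

```text
time: 8.1
position: [0.5454, 0.092, 0.1345]
tool_rot: [[-0.999, -0.036, 0.001], [-0.036, 0.999, 0.001], [-0.001, 0.001, -1.0]]
wrist_force: [-0.5, 1.3, 4.8]
finger_gap: 0.017
0.1496952796302934
t 8.15 pos [0.5454 0.0919 0.1345] F [-0.56  0.34  5.2 ] gap 0.0168 q [-0.15  0.41 -0.08  1.89  0.04  0.84  1.36]
shift mm [-1.5 -1.1  0.8]
0.14967682969781174
t 8.2 pos [0.5454 0.0919 0.1345] F [-1.78  1.41  5.1 ] gap 0.0173 q [-0.15  0.41 -0.08  1.89  0.04  0.84  1.36]
shift mm [-1.5 -1.1  0.8]
```

Contact force is 5 N and the dowel top is at 0.1497, so it is seated. I release it.

```bash
python3 -m pendant '[{"x":0,"y":0,"z":0,"rx":0,"ry":0,"rz":0,"hand":0.3},{"x":0,"y":0,"z":0,"rx":0,"ry":0,"rz":0,"hand":0.5},{"x":0,"y":0,"z":0,"rx":0,"ry":0,"rz":0,"hand":0.7},{"x":0,"y":0,"z":0,"rx":0,"ry":0,"rz":0,"hand":0.8},{"x":0,"y":0,"z":0,"rx":0,"ry":0,"rz":0,"hand":0.8},{"x":0,"y":0,"z":0,"rx":0,"ry":0,"rz":0,"hand":0.8}]'; python3 -m pendant '[{"x":0,"y":0,"z":-5,"rx":0,"ry":0,"rz":0,"hand":0.8},{"x":0,"y":0,"z":-20,"rx":0,"ry":0,"rz":0,"hand":0.8},{"x":0,"y":0,"z":-40,"rx":0,"ry":0,"rz":0,"hand":0.8},{"x":0,"y":0,"z":-45,"rx":0,"ry":0,"rz":0,"hand":0.8},{"x":0,"y":0,"z":-10,"rx":0,"ry":0,"rz":0,"hand":0.8},{"x":0,"y":0,"z":0,"rx":0,"ry":0,"rz":0,"hand":0.8}]'
python3 - <<'E'
from h import *
im,W=cloud('wrist'); cv2.imwrite('pics/w4.png',im[...,::-1]); im2,W2=cloud('top')
for X,I in ((W,im),(W2,im2)):
    w=X.reshape(-1,3); m=(w[:,2]>.143)&(w[:,2]<.16)&(abs(w[:,1]-.091)<.03)&(abs(w[:,0]-.55)<.13)
    c=I.reshape(-1,3).astype(int); m&=(c[:,0]>150)&(c[:,1]>.72*c[:,0])
    r=cv2.minAreaRect((w[m][:,:2]*1000).astype(np.float32)); print(m.sum(),r,np.percentile(w[m][:,2],[50,95]))
delta([.4552,.3123,.15],Rz(10.45)); delta([.4552,.3123,.15],Rz(190.45))
E
```

```text
time: 8.8
position: [0.5448, 0.0914, 0.1336]
tool_rot: [[-0.999, -0.036, -0.0], [-0.036, 0.999, -0.0], [0.0, -0.0, -1.0]]
wrist_force: [-0.7, 0.1, -0.0]
finger_gap: 0.0606
time: 9.4
position: [0.5466, 0.0918, 0.2565]
tool_rot: [[-0.999, -0.036, 0.005], [-0.036, 0.999, 0.001], [-0.005, 0.001, -1.0]]
wrist_force: [-0.6, -0.4, -1.0]
finger_gap: 0.0729
6535 ((532.218994140625, 90.87376403808594), (194.226318359375, 17.263315200805664), 1.8350285291671753) [0.14822335 0.15002795]Traceback (most recent call last):
  File "<stdin>", line 6, in <module>
    return _quantile_unchecked(
        a, q, axis, out, overwrite_input, method, keepdims, weights)
    return _ureduce(a,
                    func=_quantile_ureduce_func,
    ...<5 lines>...
                    overwrite_input=overwrite_input,
                    method=method)
    r = func(a, **kwargs)
    result = _quantile(arr,
                       quantiles=q,
    ...<2 lines>...
                       out=out,
                       weights=wgt)
    slices_having_nans = np.isnan(arr[-1, ...])
                                  ~~~^^^^^^^^^
IndexError: index -1 is out of bounds for axis 0 with size 0
```

View pics/w4.png

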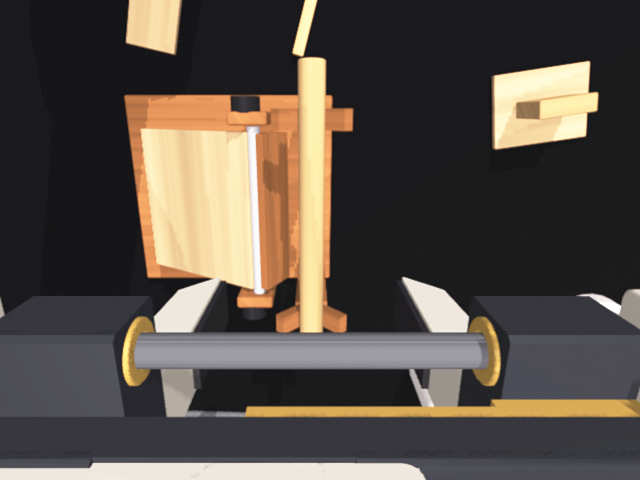

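The dowel lies in both saddles at column ~312, from row 65 to 330, with its top at 0.150. Next is the panel: translate, then turn about +81°.

```bash
python3 -m pendant '[{"x":14,"y":37,"z":4,"rx":0,"ry":0,"rz":0,"hand":0.8},{"x":14,"y":37,"z":4,"rx":0,"ry":0,"rz":0,"hand":0.8},{"x":14,"y":37,"z":10,"rx":0,"ry":0,"rz":0,"hand":0.8},{"x":14,"y":37,"z":10,"rx":0,"ry":0,"rz":0,"hand":0.8},{"x":14,"y":37,"z":10,"rx":0,"ry":0,"rz":0,"hand":0.8},{"x":13,"y":38,"z":10,"rx":0,"ry":0,"rz":0,"hand":0.8},{"x":0,"y":0,"z":0,"rx":0,"ry":0,"rz":0.142,"hand":0.8},{"x":0,"y":0,"z":0,"rx":0,"ry":0,"rz":0.142,"hand":0.8}]' >/dev/null; python3 -m pendant '[{"x":0,"y":0,"z":0,"rx":0,"ry":0,"rz":0.142,"hand":0.8},{"x":0,"y":0,"z":0,"rx":0,"ry":0,"rz":0.142,"hand":0.8},{"x":0,"y":0,"z":0,"rx":0,"ry":0,"rz":0.142,"hand":0.8},{"x":0,"y":0,"z":0,"rx":0,"ry":0,"rz":0.142,"hand":0.8},{"x":0,"y":0,"z":0,"rx":0,"ry":0,"rz":0.142,"hand":0.8},{"x":0,"y":0,"z":0,"rx":0,"ry":0,"rz":0.142,"hand":0.8},{"x":0,"y":0,"z":0,"rx":0,"ry":0,"rz":0.142,"hand":0.8},{"x":0,"y":0,"z":0,"rx":0,"ry":0,"rz":0.142,"hand":0.8}]' ; python3 -m pendant '[{"x":0,"y":0,"z":0,"rx":0,"ry":0,"rz":0,"hand":0.8},{"x":0,"y":0,"z":0,"rx":0,"ry":0,"rz":0,"hand":0.8}]' >/dev/null
python3 - <<'E'
from h import *
im,W=cloud('wrist'); np.savez('f_w5',im=im,W=W)
w=W.reshape(-1,3); c=im.reshape(-1,3).astype(int); m0=(abs(w[:,0]-.4552)<.065)&(abs(w[:,1]-.3123)<.065)&(c.max(1)>90)
for lo,hi in ((.004,.012),(.044,.056)):
    m=m0&(w[:,2]>lo)&(w[:,2]<hi); print(m.sum(),cv2.minAreaRect((w[m][:,:2]*1000).astype(np.float32)),np.median(w[m][:,2]))
delta([.4552,.3123,.0105],Rz(10.45))
E
```

```text
time: 11.1
position: [0.4525, 0.3102, 0.2033]
tool_rot: [[-0.18, 0.984, -0.003], [0.984, 0.18, -0.003], [-0.002, -0.004, -1.0]]
wrist_force: [-0.2, 0.4, 0.3]
finger_gap: 0.0737
6091 ((454.01654052734375, 313.4202575683594), (70.02413177490234, 90.31815338134766), 10.28532600402832) 0.00665973314995999
1212 ((454.2026672363281, 313.6300048828125), (15.517683029174805, 50.229454040527344), 10.727458953857422) 0.05056568167750103
t 11.35 pos [0.4531 0.3109 0.2045] F [0.35 0.52 0.46] gap 0.0737 q [-0.68  0.31  0.03  1.84 -0.01  0.99 -0.45]
shift mm [  1.2   2.7 194. ]
rotvec [-0.002   0.001   0.0083]
```

```bash
python3 -m pendant '[{"x":2,"y":2,"z":45,"rx":0,"ry":0,"rz":0.005,"hand":0.8},{"x":0,"y":0,"z":45,"rx":0,"ry":0,"rz":0,"hand":0.8},{"x":0,"y":0,"z":45,"rx":0,"ry":0,"rz":0,"hand":0.8},{"x":0,"y":0,"z":35,"rx":0,"ry":0,"rz":0,"hand":0.8},{"x":0,"y":0,"z":17,"rx":0,"ry":0,"rz":0,"hand":0.8},{"x":0,"y":0,"z":6,"rx":0,"ry":0,"rz":0,"hand":0.8},{"x":0,"y":0,"z":0,"rx":0,"ry":0,"rz":0,"hand":0.8},{"x":0,"y":0,"z":0,"rx":0,"ry":0,"rz":0,"hand":0.8}]'; python3 -c "
from h import *
delta([.4543,.3133,.0105],Rz(10.45))"
```

```text
time: 12.15
position: [0.4562, 0.3142, 0.0136]
tool_rot: [[-0.182, 0.983, 0.001], [0.983, 0.182, 0.001], [0.001, 0.001, -1.0]]
wrist_force: [-0.5, -0.6, 1.1]
finger_gap: 0.0732
t 12.15 pos [0.4562 0.3142 0.0136] F [-0.54 -0.59  1.07] gap 0.0732 q [-0.67  0.6   0.02  1.94 -0.02  0.6  -0.45]
shift mm [-0.5 -2.1  3.1]
rotvec [ 0.0014 -0.0008  0.0003]
```

```bash
python3 -m pendant '[{"x":0,"y":-2,"z":2,"rx":0,"ry":0,"rz":0,"hand":0.5},{"x":0,"y":0,"z":0,"rx":0,"ry":0,"rz":0,"hand":0},{"x":0,"y":0,"z":0,"rx":0,"ry":0,"rz":0,"hand":0},{"x":0,"y":0,"z":0,"rx":0,"ry":0,"rz":0,"hand":0},{"x":0,"y":0,"z":0,"rx":0,"ry":0,"rz":0,"hand":0},{"x":0,"y":0,"z":0,"rx":0,"ry":0,"rz":0,"hand":0},{"x":0,"y":0,"z":0,"rx":0,"ry":0,"rz":0,"hand":0},{"x":0,"y":0,"z":0,"rx":0,"ry":0,"rz":0,"hand":0}]'; python3 -m pendant '[{"x":0,"y":0,"z":0,"rx":0,"ry":0,"rz":0,"hand":0},{"x":0,"y":0,"z":0,"rx":0,"ry":0,"rz":0,"hand":0},{"x":0,"y":0,"z":0,"rx":0,"ry":0,"rz":0,"hand":0}]'
```

```text
time: 12.95
position: [0.4535, 0.3133, 0.0107]
tool_rot: [[-0.181, 0.983, 0.0], [0.983, 0.181, 0.0], [0.0, 0.0, -1.0]]
wrist_force: [0.5, 0.3, 1.0]
finger_gap: 0.0157
time: 13.25
position: [0.4535, 0.3133, 0.0107]
tool_rot: [[-0.181, 0.983, 0.0], [0.983, 0.181, 0.0], [0.0, 0.0, -1.0]]
wrist_force: [-0.5, 0.4, 0.4]
finger_gap: 0.0157
```

Gripped, with a gap of 15.7 mm on the 16 mm rib. I lift and carry it over the jig at z≈0.28.

```bash
cat >> h.py <<'E'
n=np.array([.0168,-.4968,.8677]); n/=np.linalg.norm(n)
FC=np.array([.5503,-.0116,.0755])
ty=np.array([.9994,.0337,0]); ty-=n*(ty@n); ty/=np.linalg.norm(ty)
RF=np.stack([np.cross(ty,-n),ty,-n],1)
def ftcp(h): return FC+n*(h+.0107)   # TCP for panel underside h above face
E
python3 -m pendant '[{"x":0,"y":0,"z":-15,"rx":0,"ry":0,"rz":0,"hand":0},{"x":0,"y":0,"z":-35,"rx":0,"ry":0,"rz":0,"hand":0},{"x":0,"y":0,"z":-45,"rx":0,"ry":0,"rz":0,"hand":0},{"x":0,"y":0,"z":-45,"rx":0,"ry":0,"rz":0,"hand":0},{"x":0,"y":0,"z":-45,"rx":0,"ry":0,"rz":0,"hand":0},{"x":0,"y":0,"z":-45,"rx":0,"ry":0,"rz":0,"hand":0},{"x":0,"y":0,"z":-40,"rx":0,"ry":0,"rz":0,"hand":0},{"x":0,"y":0,"z":0,"rx":0,"ry":0,"rz":0,"hand":0}]'; python3 -c "
from h import *
t=ftcp(.1); print(t,RF.round(3)); delta([t[0],t[1],.28],RF)"
```

```text
time: 14.05
position: [0.4564, 0.3153, 0.2886]
tool_rot: [[-0.181, 0.983, 0.01], [0.983, 0.181, 0.008], [0.006, 0.011, -1.0]]
wrist_force: [-0.4, -0.4, -0.7]
finger_gap: 0.0158
[ 0.55215976 -0.06659588  0.17155459] [[-0.029  0.999 -0.017]
 [ 0.867  0.034  0.497]
 [ 0.497 -0.    -0.868]]
t 14.05 pos [0.4564 0.3153 0.2886] F [-0.36 -0.37 -0.67] gap 0.0158 q [-0.68  0.23  0.04  1.74 -0.01  1.15 -0.46]
shift mm [-393.    25.1    6.5]
rotvec [-0.028   0.5125  0.1475]
```

```bash
python3 -m pendant '[{"x":-30,"y":2,"z":0,"rx":0,"ry":0,"rz":0,"hand":0},{"x":-45,"y":3,"z":0,"rx":0,"ry":0,"rz":0,"hand":0},{"x":-45,"y":3,"z":0,"rx":0,"ry":0,"rz":0,"hand":0},{"x":-45,"y":3,"z":0,"rx":0,"ry":0,"rz":0,"hand":0},{"x":-45,"y":3,"z":0,"rx":0,"ry":0,"rz":0,"hand":0},{"x":-45,"y":3,"z":0,"rx":0,"ry":0,"rz":0,"hand":0},{"x":-45,"y":3,"z":0,"rx":0,"ry":0,"rz":0,"hand":0},{"x":-45,"y":3,"z":0,"rx":0,"ry":0,"rz":0,"hand":0}]' >/dev/null; python3 -m pendant '[{"x":-40,"y":2,"z":0,"rx":0,"ry":0,"rz":0,"hand":0},{"x":-8,"y":0,"z":0,"rx":0,"ry":0,"rz":0.075,"hand":0},{"x":0,"y":0,"z":0,"rx":0,"ry":0,"rz":0.075,"hand":0},{"x":0,"y":0,"z":0,"rx":0,"ry":0.13,"rz":0,"hand":0},{"x":0,"y":0,"z":0,"rx":0,"ry":0.13,"rz":0,"hand":0},{"x":0,"y":0,"z":0,"rx":0,"ry":0.13,"rz":0,"hand":0},{"x":0,"y":0,"z":0,"rx":0,"ry":0.125,"rz":0,"hand":0},{"x":0,"y":0,"z":0,"rx":0,"ry":0,"rz":0,"hand":0}]'; python3 -m pendant '[{"x":0,"y":0,"z":0,"rx":0,"ry":0,"rz":0,"hand":0},{"x":0,"y":0,"z":0,"rx":0,"ry":0,"rz":0,"hand":0}]'>/dev/null;python3 -c "
from h import *
delta(ftcp(.06),RF)
im,W=cloud('wrist'); np.savez('f_w6',im=im,W=W); cv2.imwrite('pics/w6.png',im[...,::-1])"
```

```text
time: 15.65
position: [0.5476, -0.0737, 0.2785]
tool_rot: [[-0.018, 1.0, -0.016], [0.87, 0.023, 0.492], [0.493, -0.005, -0.87]]
wrist_force: [-1.1, -0.7, -1.5]
finger_gap: 0.0157
t 15.85 pos [ 0.5494 -0.0668  0.2813] F [-0.75  0.08 -0.76] gap 0.0159 q [ 0.15  0.39  0.29  1.68 -0.58  1.38  0.66]
shift mm [-53.6   2.7 135.6]
rotvec [-0.      0.0065  0.0014]
```

View pics/w6.png

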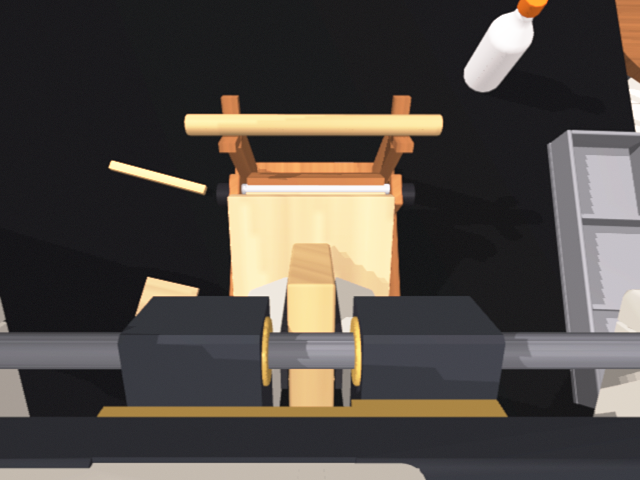

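The view shows the dowel across both saddles (row 125, columns 186–441), the face below the white edge (row 188), and the rib in the grip at (311,265). I measure the face and panel planes in this same frame.

```bash
python3 - <<'E'
from h import *
f=np.load('f_w6.npz'); W=f['W']
for u in (245,380,311):
    for v in range(180,296,10): print(u,v,W[v,u].round(4),'above face mm',round(float((W[v,u]-FC)@n*1000),1))
def plane(q):
    q=q[np.isfinite(q[:,2])]
    for _ in range(6):
        c=np.median(q,0) if _==0 else q.mean(0); nn=np.linalg.svd(q-c,full_matrices=0)[2][2]; nn*=np.sign(nn[2]); r=(q-c)@nn; q=q[abs(r)<max(.0015,2*r.std())]
    return c,nn,r.std(),len(q)
print('face',plane(W[200:222,240:385].reshape(-1,3)),'ref n',n)
p=W[110:142,186:441].reshape(-1,3); p=p[p[:,2]>.14]; c=p.mean(0); d=np.linalg.svd(p-c,full_matrices=0)[2][0]; print('dowel',c,d,np.percentile(p[:,2],98), p[:,0].min(),p[:,0].max())
E
```

```text
245 180 [0.4705 0.0761 0.0379] above face mm -77.5
245 190 [0.4834 0.0424 0.1037] above face mm -3.5
245 200 [ 0.52   -0.0278  0.2999] above face mm 202.2
245 210 [ 0.5197 -0.0312  0.2966] above face mm 201.1
245 220 [ 0.5197 -0.0351  0.2948] above face mm 201.5
245 230 [ 0.5196 -0.0389  0.2927] above face mm 201.5
245 240 [ 0.5197 -0.043   0.2911] above face mm 202.2
245 250 [ 0.5196 -0.0469  0.2888] above face mm 202.1
245 260 [ 0.5195 -0.051   0.2869] above face mm 202.4
245 270 [ 0.5194 -0.055   0.2844] above face mm 202.3
245 280 [ 0.5193 -0.0592  0.2819] above face mm 202.2
245 290 [ 0.519  -0.0633  0.2784] above face mm 201.2
380 180 [0.609  0.0548 0.1084] above face mm -3.5
380 190 [0.6095 0.0461 0.1053] above face mm -1.9
380 200 [ 0.5763 -0.0255  0.2986] above face mm 200.9
380 210 [ 0.5763 -0.0298  0.2984] above face mm 202.8
380 220 [ 0.577  -0.033   0.2941] above face mm 200.8
380 230 [ 0.5772 -0.037   0.293 ] above face mm 201.8
380 240 [ 0.5775 -0.041   0.2912] above face mm 202.3
380 250 [ 0.5779 -0.0449  0.2886] above face mm 201.9
380 260 [ 0.5781 -0.0491  0.2875] a
[... 453 characters left out ...]
0.5478 -0.0378  0.2918] above face mm 200.6
311 240 [ 0.5479 -0.042   0.2911] above face mm 202.1
311 250 [ 0.5481 -0.048   0.3004] above face mm 213.3
311 260 [ 0.5483 -0.0535  0.3093] above face mm 223.6
311 270 [ 0.5485 -0.0583  0.317 ] above face mm 232.7
311 280 [ 0.5486 -0.0627  0.3251] above face mm 241.9
311 290 [ 0.5487 -0.0661  0.3268] above face mm 245.1
face (array([ 0.54799873, -0.03060212,  0.29709586]), array([ 0.0178413 , -0.50478761,  0.86305918]), np.float64(0.0005818524293226521), 3126) ref n [ 0.01680004 -0.49680105  0.86770184]
dowel [0.54434085 0.08870815 0.14682659] [9.99530481e-01 3.06321026e-02 7.00629802e-04] 0.15019991527061957 0.4358247049631563 0.6549619936252195
```

Panel and face planes are parallel to within ~0.5°, and the dowel is level with its centre at x≈.545. I approach square to the face.

```bash
python3 -m pendant '[{"x":-27,"y":1,"z":20,"rx":0,"ry":0,"rz":0,"hand":0},{"x":-27,"y":1,"z":25,"rx":0,"ry":0,"rz":0,"hand":0},{"x":0,"y":1,"z":40,"rx":0,"ry":0.003,"rz":0,"hand":0},{"x":0,"y":0,"z":40,"rx":0,"ry":0,"rz":0,"hand":0},{"x":0,"y":0,"z":20,"rx":0,"ry":0,"rz":0,"hand":0},{"x":0,"y":0,"z":15,"rx":0,"ry":0,"rz":0,"hand":0},{"x":0,"y":0,"z":0,"rx":0,"ry":0,"rz":0,"hand":0},{"x":0,"y":0,"z":0,"rx":0,"ry":0,"rz":0,"hand":0}]';python3 - <<'E'
from h import *
delta(ftcp(0),RF)
im,W=cloud('wrist'); np.savez('f_w7',im=im,W=W); cv2.imwrite('pics/w7.png',im[...,::-1])
H=(W-FC)@n*1000
for u in (200,215,230,245,380,395,410): print(u,H[150:296:10,u].round(1))
E
```

```text
time: 16.7
position: [0.552, -0.0365, 0.116]
tool_rot: [[-0.03, 0.999, -0.015], [0.869, 0.033, 0.494], [0.494, 0.002, -0.869]]
wrist_force: [-0.1, 0.3, -0.4]
finger_gap: 0.0157
t 16.7 pos [ 0.552  -0.0365  0.116 ] F [-0.1   0.27 -0.36] gap 0.0157 q [ 0.15  0.58  0.24  1.82 -0.69  1.09  0.82]
shift mm [ 1.7 -0.9 36.9]
rotvec [0.0018 0.0032 0.0003]
200 [-1.1 -0.9  0.1 -0.6 -0.1 -0.7 -0.7 -1.2  0.4 -0.1 -1.9  0.3  0.8 -0.4
 -0.5]
215 [-0.6  0.6 -0.5 -0.7  0.7 -0.3 -0.7 -0.8 -0.5 -0.7  0.6 -0.7 -0.7 -0.5
 -0.7]
230 [-0.7  0.2 -0.6 -0.5 -0.4 42.3 44.7  nan 43.6 42.2 42.7  0.2 -0.7 -0.7
 -1.5]
245 [-0.3  0.4 -1.1 -2.5 -0.1 43.5 42.9 42.9 43.7 43.  42.8 43.6 43.7 43.6
 42.9]
380 [-1.4  0.6 -0.2 -0.2 -0.9 43.4 43.4 43.7 43.3 43.6 44.  44.5 43.2 43.2
 43.4]
395 [-0.1  0.3 -1.  -0.  -1.6 -0.4 -0.4  0.  -0.8 -1.3  0.3 -0.8 -0.5 -0.5
 -0.5]
410 [-1.7 -0.8 -0.3  0.   0.2 -1.  -2.1 -0.  -1.3 -0.4 -0.5 -0.9  0.7 -0.5
 -0.3]
```

View pics/w7.png

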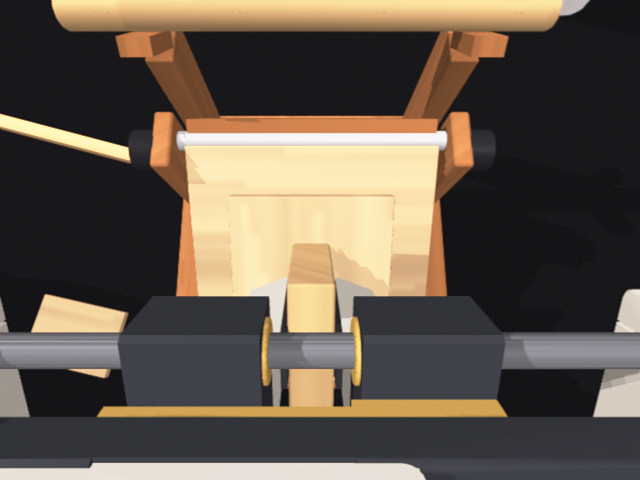

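The panel (columns 228–394) sits parallel over the face (188–438) with a ~37.7 mm gap, and laterally centred. I press slowly from here.

```bash
python3 -m pendant '[{"x":1,"y":-1,"z":15,"rx":0,"ry":0.002,"rz":0,"hand":0},{"x":0,"y":0,"z":12,"rx":0,"ry":0,"rz":0,"hand":0},{"x":0,"y":0,"z":5,"rx":0,"ry":0,"rz":0,"hand":0},{"x":0,"y":0,"z":2,"rx":0,"ry":0,"rz":0,"hand":0},{"x":0,"y":0,"z":1,"rx":0,"ry":0,"rz":0,"hand":0},{"x":0,"y":0,"z":1,"rx":0,"ry":0,"rz":0,"hand":0},{"x":0,"y":0,"z":0,"rx":0,"ry":0,"rz":0,"hand":0}]' | grep -v rot;python3 -m pendant '[{"x":0,"y":0,"z":1,"rx":0,"ry":0,"rz":0,"hand":0},{"x":0,"y":0,"z":1,"rx":0,"ry":0,"rz":0,"hand":0},{"x":0,"y":0,"z":1,"rx":0,"ry":0,"rz":0,"hand":0},{"x":0,"y":0,"z":0,"rx":0,"ry":0,"rz":0,"hand":0},{"x":0,"y":0,"z":0,"rx":0,"ry":0,"rz":0,"hand":0}]'; python3 -c "
from h import *
delta(ftcp(0),RF); print(np.array(monitor.state()['wrist_force'])@n)"
```

```text
time: 17.45
position: [0.5498, -0.0182, 0.0843]
wrist_force: [-0.8, -1.0, -0.2]
finger_gap: 0.016
time: 17.95
position: [0.5498, -0.0168, 0.0819]
tool_rot: [[-0.028, 0.999, -0.015], [0.868, 0.032, 0.496], [0.497, 0.001, -0.868]]
wrist_force: [0.7, -1.1, 2.1]
finger_gap: 0.0156
t 17.95 pos [ 0.5498 -0.0168  0.0819] F [ 0.7  -1.06  2.09] gap 0.0156 q [ 0.13  0.62  0.21  1.85 -0.73  1.02  0.85]
shift mm [ 1.3  0.7 -2.6]
rotvec [ 0.0015  0.0005 -0.0015]
2.3532906398971805
```

Contact begins at 2.4 N. I press 5 mm further, in small steps.

```bash
python3 -m pendant '[{"x":0.5,"y":0.5,"z":1,"rx":0,"ry":0,"rz":0,"hand":0},{"x":0,"y":0,"z":1,"rx":0,"ry":0,"rz":0,"hand":0},{"x":0,"y":0,"z":1,"rx":0,"ry":0,"rz":0,"hand":0},{"x":0,"y":0,"z":1,"rx":0,"ry":0,"rz":0,"hand":0},{"x":0,"y":0,"z":1,"rx":0,"ry":0,"rz":0,"hand":0},{"x":0,"y":0,"z":0,"rx":0,"ry":0,"rz":0,"hand":0},{"x":0,"y":0,"z":0,"rx":0,"ry":0,"rz":0,"hand":0},{"x":0,"y":0,"z":0,"rx":0,"ry":0,"rz":0,"hand":0}]'; python3 - <<'E'
from h import *
delta(ftcp(-.005),RF)
im,W=cloud('wrist'); cv2.imwrite('pics/w8.png',im[...,::-1]); np.savez('f_w8',im=im,W=W)
print('Fn',np.array(monitor.state()['wrist_force'])@n,'torque',np.round(monitor.state()['wrist_torque'],2))
def plane(q):
    q=q[np.isfinite(q[:,2])]
    for _ in range(6):
        c=np.median(q,0) if _==0 else q.mean(0); nn=np.linalg.svd(q-c,full_matrices=0)[2][2]; nn*=np.sign(nn[2]); r=(q-c)@nn; q=q[abs(r)<max(.0015,2*r.std())]
    return (c-FC)@n*1000,nn,r.std(),len(q)
H=(W-FC)@n*1000
for v in range(130,291,20): print(v,H[v,180:451:15].round(1))
E
```

```text
time: 18.75
position: [0.5499, -0.0143, 0.0778]
tool_rot: [[-0.027, 1.0, -0.015], [0.868, 0.031, 0.496], [0.496, 0.0, -0.868]]
wrist_force: [-2.3, -4.9, 8.0]
finger_gap: 0.0154
t 18.75 pos [ 0.5499 -0.0143  0.0778] F [-2.31 -4.92  8.01] gap 0.0154 q [ 0.13  0.62  0.21  1.85 -0.74  1.02  0.85]
shift mm [ 1.2  0.4 -2.3]
rotvec [ 0.0013  0.0008 -0.0018]
Fn 8.33599157944352 torque [-0.76  0.59  0.38]
130 [-5.  -5.8 -4.5 -4.  -4.8 -4.3 -4.7 -4.  -4.9 -4.1 -4.7 -2.9 -3.8 -5.
 -4.3 -5.8 -4.9 -5.1 -3.7]
150 [-1.9 -2.4 -2.4 -1.8 -2.  -3.1 -2.5 -2.9 -2.1 -3.4 -2.8 -2.6 -1.2 -1.4
 -2.7 -2.  -1.9 -2.7 -2.8]
170 [-6.6 -6.5 -6.7 -6.9 -6.3 -5.9 -6.6 -6.6 -7.  -6.8 -6.5 -5.5 -5.7 -7.4
 -6.5 -6.3 -6.3 -7.4 -6.8]
190 [-6.8 -6.6 -6.3 -6.4 -6.  -6.  -6.5 -6.7 -7.5 -6.4 -6.3 -6.2 -6.4 -6.6
 -7.  -5.8 -6.2 -6.9 -6.3]
210 [-6.1 -6.7 -7.  -8.  -0.3 -0.  -1.6  0.4 -1.  -0.3 -0.5 -0.2 -0.9 -0.5
  0.3 -6.8 -6.1 -6.6 -5.6]
230 [-7.6 -7.3 -7.8 -5.6 -1.2 -0.3 -1.9  0.1 -0.2 -1.2  0.2 -1.5 -0.2  0.
  0.1 -7.6 -7.  -6.8 -6.9]
250 [-5.9 -6.9 -6.3 -6.9 -1.8 -0.8 -0.9  0.1 10.9  9.8 -1.4 -0.8 -1.1 -0.2
 -0.3 -6.3 -7.  -6.9 -6.5]
270 [-7.  -7.6 -6.3 -7.3 -0.8  0.  -0.5 -1.  31.1 31.2  nan -0.3 -0.   0.6
 -6.9 -7.8 -6.5 -5.2 -5.8]
290 [-6.1 -6.7 -6.4 -6.6 -0.4 17.3 17.7 15.8 43.5 43.6 43.4 17.6 16.9 -0.6
 -6.1 -7.4 -6.1 -7.  -5.5]
```

View pics/w8.png

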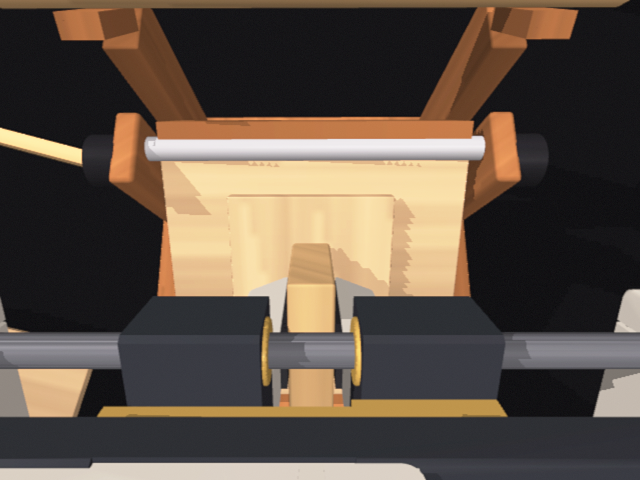

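Face is at -6.5 mm and the panel top at -0.5 mm, a 6 mm difference, so it is flush; force is ~8 N. I make a last check of the centring and the dowel.

```bash
python3 - <<'E'
from h import *
W=np.load('f_w8.npz')['W']; H=(W-FC)@n*1000; ux,uy=RF[:,0],RF[:,1]
A=(W-FC)@ux*1000; B=(W-FC)@uy*1000
k=np.zeros(H.shape,bool); k[150:270,220:400]=1
p=k&(abs(H+.5)<1.6); print('panel top edge',np.percentile(A[p],99.5),'(45) sides',np.percentile(B[p],[.5,99.5]),'(-35,35)')
k[:]=0;k[150:290,150:480]=1
f=k&(abs(H+6.5)<1.6); print('face top edge',np.percentile(A[f],99.5),'(~60) sides',np.percentile(B[f],[.5,99.5]),'(-65,65)')
for nm,m in(('panel',p),('face',f)):
    G=np.c_[A[m],B[m],np.ones(m.sum())]; c=np.linalg.lstsq(G,H[m],rcond=None)[0]; print(nm,'tilt deg',np.degrees(c[:2]).round(2))
im,T=cloud('side'); w=T.reshape(-1,3); c=im.reshape(-1,3).astype(int)
m=(w[:,2]>.142)&(w[:,2]<.158)&(abs(w[:,1]-.091)<.02)&(abs(w[:,0]-.55)<.13); q=w[m]; print('dowel side',len(q),q.mean(0),q[:,2].max(),q[:,0].min(),q[:,0].max())
delta(ftcp(-.005),RF); s=monitor.state(); print(np.abs(s['qd']).max(),np.array(s['wrist_force'])@n)
E
```

```text
panel top edge 62.93102518512081 (45) sides [-35.83186579  33.21649789] (-35,35)
face top edge 59.067163112426506 (~60) sides [-64.1386043   65.05458753] (-65,65)
panel tilt deg [-0.42  0.04]
face tilt deg [0.09 0.02]
dowel side 248 [0.53680026 0.08806364 0.14565976] 0.15002278051138462 0.438452314246532 0.6558115747719556
t 18.85 pos [ 0.5499 -0.0143  0.0778] F [-2.36 -4.74  6.96] gap 0.0156 q [ 0.13  0.62  0.21  1.85 -0.74  1.02  0.85]
shift mm [ 1.2  0.5 -2.3]
rotvec [ 0.0013  0.0008 -0.0018]
0.0015926469631860516 8.349264017005574
```

```bash
python3 -m pendant '[{"x":0,"y":0,"z":0,"rx":0,"ry":0,"rz":0,"hand":0},{"x":0,"y":0,"z":0,"rx":0,"ry":0,"rz":0,"hand":0},{"x":0,"y":0,"z":0,"rx":0,"ry":0,"rz":0,"hand":0},{"x":0,"y":0,"z":0,"rx":0,"ry":0,"rz":0,"hand":0}]'; python3 -c "
from h import *
W=np.load('f_w8.npz')['W']; A=(W-FC)@RF[:,0]*1000; H=(W-FC)@n*1000
k=np.zeros(H.shape,bool); k[180:270,220:400]=1; k&=abs(H+.5)<1.6; print(np.percentile(A[k],99.5))
from plant import finish_job; print(finish_job())"
```

```text
time: 19.25
position: [0.5499, -0.0143, 0.0778]
tool_rot: [[-0.027, 1.0, -0.016], [0.868, 0.032, 0.496], [0.496, 0.0, -0.868]]
wrist_force: [-2.4, -5.7, 7.1]
finger_gap: 0.0157
44.283299350279925
the job is handed in; nothing more can be done
None
```

I laid the wooden dowel in both V saddles and let go of it. I then gripped the panel by its rib, tilted it to the stage slope and pressed it onto the middle of the face. I handed the job in at about 19.3 s with the panel still gripped and pressed; no verdict was reported.

**Dowel:**
- Its top is at 0.150 m, so the axis is about 1 mm above the 140 mm seat height.
- It is level to under 0.1° and 1–2 mm off centre along its length.

**Panel:**
- **Pressing:** the force is about 8 N, and the face has given about 6 mm.
- **Flush:** the panel's upper side is 6 mm above the face, which is the panel's own thickness, so there is no visible gap.
- **Position:** the top edge is at 44.3 mm against an ideal 45 mm. The sides are at −35.8 and +33.2 mm, so it is about 1 mm off the middle each way.
- **Angle:** the tool is within 0.2° of square to the face.

**Checks that failed or disagreed:**
- My first edge and tilt fit of the pressed panel gave a top edge at 62.9 mm and a 0.4° tilt, because it also picked up the white hinge rod. Repeating the edge without the rod gave the 44.3 mm above; I did not repeat the tilt fit.
- The first top-view estimate of the saddle seat was 3–5 mm off the wrist-camera one. I used the wrist values, and the contact with the saddles bore them out.
- A colour mask for the dowel in the top view found nothing, so I checked it in the wrist and side views instead.
- My first moves were refused because every row needs all seven keys; nothing moved.

I did not measure the other things on the bench at the end. No unexpected contact showed in the force readings.

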